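# Close the terminal cover of a bench power supply

### The job

Take the spanner off the open terminals of the power supply and lay it flat in the tool tray. Then slide the slotted cover onto the centre stud, under the raised wing nut, let it down until it sits fully home on the terminal frame, and spin the wing nut down clockwise until it is snug on the cover. Leave everything else on the bench where it is.

Things in the scene. Friction and masses are not known exactly. Their poses are not given: they have to be found in the camera images.
- supply: Grey power supply with an open terminal frame on top, fixed to the bench. Case 180 mm (x) by 260 mm (y), 80 mm high, knobs on its -x face. Origin under its middle at bench height, z up. The frame, in the middle of the top, is 104 mm (x) by 188 mm (y) outside, walls 6 mm, rim 110 mm above the bench. Both ends are alike: the cover can slide on along y from either end, grip end last.
- stud_seat (a point): Point on the axis of the upright stud at the height of the frame's rim, 110 mm above the bench, in the middle of the frame; axes as the supply. The stud is 12 mm thick (peened end 15 mm), its top 157 mm above the bench. The terminals in the frame end 9 mm or more below the rim.
- wing_nut: Steel wing nut, captive on the stud. Origin on its axis at its underside, z up; its wings lie along its +x and -x. Flange 28 mm across and 3 mm thick, hub 20 mm across, 18 mm high; wings 6 mm thick, 64 mm from tip to tip, upswept, between 9 and 31 mm above the underside. At the start the underside is 17 to 21 mm above the frame's rim.
- nut_turn (a joint): Turn of the wing nut in rad: 0 at the top of the stud, growing clockwise seen from above, 10 mm down per full turn. Starts at 0 to 2.5 and meets the seated cover at about 11.3. It stays where it is left (friction 0.04 N m, under 2 N at a wing) and can be turned by pushing a wing round with closed fingers or by gripping it.
- cover_grip (a point): Middle of the black grip bar of the loose terminal cover, where to hold it: bar 44 mm long (x), 12 mm wide (y), 12 mm high, open below, 18 mm clear of the plate. z up, +x from the grip towards the slot. The cover is bare aluminium, 200 to 310 g; of the two plates with such a grip the large one, with the slot. Starts flat on the bench, slot roughly towards the robot.
- cover_seat (a point): Point of the cover that belongs on stud_seat: under its plate, 74 mm in +x from the bar and 27 mm below the bar's middle; axes as cover_grip. Seen from it the plate, 3 mm thick, spans x -100 to +97 mm and y +-58 mm. The 16 mm wide slot runs from the +x edge (mouth flared to 36 mm) to 9 mm past this point.
- cover: The same cover as a whole; origin 6 mm below cover_seat, axes as cover_grip. Skirts 3 mm thick hang 6 mm below the plate along both long sides and the grip end, none at the slot end. Seated, the plate lies on the rim and the skirts stand round the frame with 3 mm of play. All in all 39 mm high.
- spanner_mid (a point): Middle of the steel spanner, half-way up its thickness. It lies along its x: 190 mm long, shank 17 mm wide (y) and 7 mm thick, heads 32 to 38 mm wide, 8 mm thick; 120 to 180 g. At the start it lies flat across the rim of the terminal frame, about 80 mm to the supply's +y side of the stud.
- spanner: The same spanner as a whole; origin at the middle of its length, underneath.
- tray_floor (a point): Middle of the inner floor of the open grey tool tray, 4 mm above the bench. Tray 250 mm (x) by 150 mm (y) outside, 40 mm high, walls 4 mm, empty, fixed; z up. It stands on one side of the supply, the cover on the other.
- bottle: White bottle standing upright, 64 mm across, 160 mm high, loose, beside the supply; origin under its middle. Tall enough to be in the way of the cover.
- spool: Solder spool standing on end, 60 mm across, 50 mm high, loose, on the other side of the supply from the bottle; origin under its middle.
- capacitor: Aluminium capacitor can standing upright, 64 mm across, 93 mm high, loose; origin under its middle.
- blank_plate: Smaller plate without slot, 120 mm (x) by 90 mm (y), with a black grip bar, 33 mm high in all; not needed; origin under its middle.
- screwdriver: Screwdriver lying flat, 200 mm long, handle 26 mm thick, loose; origin at the middle of its length, underneath.

How it is judged (in metres and radians):
On the way, in this order (a step that is already met when the one before it is completed fails the run):
1. the spanner lies flat in the tool tray (x of spanner_mid in the frame of tray_floor between -0.07 and 0.07 m and y of spanner_mid in the frame of tray_floor between -0.06 and 0.06 m and z of spanner_mid in the frame of tray_floor between -0.005 and 0.015 m and angle between spanner_mid's own z axis and vertical below 0.15 rad), for 0.2 s.
2. the cover sits fully home on the terminal frame with its slot on the stud (horizontal distance between cover_seat and stud_seat below 0.006 m and z of cover_seat in the frame of supply between 0.107 and 0.113 m and angle between cover_seat's own z axis and vertical below 0.03 rad and angle between the x axis of cover_seat and the y axis of supply, either way round below 0.07 rad), for 0.2 s.
At the end, for the whole second after the job is handed in: Spanner flat in the tray, its middle within 70 by 60 mm of the tray's middle. Cover within 3 mm of full height, level within 0.03 rad, its seat point within 6 mm of the stud axis, square within 0.07 rad. Wing nut bearing on the cover with over 2 N. All at rest (all of step 1 and all of step 2 and contact force between wing_nut and cover above 2 N and linear speed of each of cover, spanner below 0.02 m/s); the robot touches nothing.
It fails at once if a bystander (bottle, spool, capacitor, small plate, screwdriver) is shifted by more than 30 mm or the bottle or capacitor is tipped over (distance of any of bottle, spool, capacitor, blank_plate, screwdriver from where it was at the start of the episode above 0.03 m or angle between any of bottle, capacitor's own z axis and vertical above 0.5 rad).
It also fails if it takes over 72 s, if anything falls off the work surface, if the arm or the gripper's body presses on something with over 40 N, if the wrist force passes 120 N, or if a joint passes its speed limit or range.

### The arm

A 6-joint arm with a two-finger parallel gripper is mounted at the origin on the work surface. World frame = base frame: x ahead of the robot, y to its left, z up, the work surface at z = 0. Lengths are in m, angles in degrees, forces in N, time in s.
With the tool pointing down it reaches from about 0.375 to 0.9 m from the base axis. Payload 3.1 kg.
Tool frame: the origin (TCP) lies on the centre line of the jaws, within the pads' length; the fingertips stand 25 mm ahead of it and the grasp point (between the pads) lies 6 mm ahead of it; z points along the fingers, y is the line along which they close (so a half turn about z gives the same grasp; the last joint's range is limited). The gripper opens to 87 mm and grips with 3 to 60 N. Pads are 19 mm wide; open, the fingers measure 117 mm over their backs; the gripper's body (75 mm by 190 mm) begins 51 mm behind the grasp point.
Start: joints at [-86.431, 30.224, 82.088, -0, 67.689, -10.227], TCP at [0.149, -0.607, 0.248] pointing down, gripper open.
Joint ranges: [-176.69, 176.69], [-43.24, 126.21], [12.49, 139.97], [-82, 262], [0, 151.66], [-163.58, 163.58]. Speed limits (degrees/s): [159.86, 159.86, 180, 180, 180, 180].

### API

Orientations are given as a 3x3 rotation matrix whose columns are the frame's x, y, z axes.
In Python, from rig import * gives the robot as it stands.
- The arm moves only by the tool step_arm, never from a script. Its argument "steps" is a list of rows, each a list of 7 numbers: the shift along the tool's x, y, z normalised to -1 to 1, where 1 is 0.3 m, then the turn, a rotation vector about the tool's x, y, z normalised to -1 to 1, where 1 is 45 degrees, then the gripper's target within -1 to 1 (shut at 1, half-way at 0, fully open at -1). A call has 1 to 8 rows; each row is the pose to reach, as a shift and turn from the pose commanded when the call began, along the tool's axes at that moment; what a row does not reach only later rows make up. A row lasts 1/12 s, in which the tool goes at most 41.7 mm and 7.16 degrees, less where a joint would pass 70% of its speed; a pose out of reach is approached as far as the arm can. A call with a number of a shift or a turn outside -1 to 1 is refused whole. A call with a gripper value outside its range is refused whole. The fingers move at their own pace and stop on an object; the grip force is fixed at half the most. Time passes only in rows, so rows that repeat a pose let the fingers close. It gives the time, the measured TCP pose, the force, the opening and the grip force at its end, in the units of the state.
- read_state(): the state, without advancing time (a new reading comes with each control period).
- capture(name): name is "scene" or "top" or "wrist"; returns a dict with "image" (480x640x3 uint8, red, green, blue), "vertical_fov" (degrees; the focal length in pixels is half the picture's height over the tangent of half this angle, whatever the lens; pixels are square), "cx", "cy" (the principal point, pixels), "k1" (the pictures are not rectified: a ray, as slopes to the right and down, at radius r is drawn at 1 + k1 r^2 times it, then the intrinsics apply), "world_from_camera" (4x4, takes a point from camera to world coordinates); the wrist camera has in their place "T_tool_cam" (4x4, takes a point from camera to tool coordinates, whose origin is the TCP and whose axes are the flange's). Camera axes: x right, y down, z forward; pixel columns grow to the right and rows downward; lengths in m; the calibration is good to about 2 mm. A picture is of the moment at which its call begins: read the wrist's pose just before it. There is no depth.
- hand_in(): hands the job in; it is judged then, once.
The state is a dict: "time_s": time; "joint_positions": joint angles; "qvel": joint speeds; "tau": joint torques, N m; "position": TCP position; "tcp_rot": TCP orientation; "force": force on the tool from outside, world axes, zero at the start; "moment": the same for the moment, N m; "opening": opening from 0.0 (shut) to 1.0 (fully open); "grasp_force": force on a finger pad.
Only numpy, scipy, OpenCV 4.12 (cv2) and the standard library are available. Lean on these libraries where they do the work, as an engineer would, in place of code of your own. Each camera call takes 0.05 s, during which the arm holds its last target. There are 200 camera calls.

## Working session

There is one attempt and no reset: what is moved stays moved. The work goes in short steps, Python scripts to look and compute and a tool call to move; the robot and the scene stay as the last step left them, time stands still between calls to the robot, and variables do not carry over. Pictures are saved under pics/ and viewed, at most 12 in all, crops included, and the job is handed in when it is done.

Besides the shell and the picture viewer there is one more tool, called after "Emit:" as name(argument=value, ...), one argument or row to a line, values as JSON. step_arm: Moves the arm, as the interface text tells. Scaled input: -1 to 1 covers 0.3 m each way for a shift and 45 degrees each way for a turn. Its arguments: {"type":"object","properties":{"steps":{"type":"array"}},"required":["steps"]}

```bash
ls; mkdir -p pics
python3 - <<'E'
from rig import *
import cv2,numpy as np,json
for n in("scene","top"):
    c=capture(n);cv2.imwrite(f"pics/{n}0.png",c["image"][:,:,::-1])
    print(n,{k:(np.round(v,4).tolist() if k!="image" else 0) for k,v in c.items()})
c=capture("wrist");print(np.round(c["T_tool_cam"],4).tolist(),c["vertical_fov"],c["cx"],c["cy"],c["k1"])
s=read_state();print(s["time_s"],np.round(s["tcp_rot"],3).tolist())
E
```

```text
pics
scene {'image': 0, 'vertical_fov': 57.259, 'cx': 325.4331, 'cy': 247.3955, 'k1': -0.0942, 'world_from_camera': [[0.7185, 0.4089, -0.5626, 1.1088], [0.6955, -0.4212, 0.5822, -0.5587], [0.0011, -0.8096, -0.587, 0.699], [0.0, 0.0, 0.0, 1.0]]}
top {'image': 0, 'vertical_fov': 45.9129, 'cx': 327.4297, 'cy': 245.6108, 'k1': -0.1188, 'world_from_camera': [[-0.0208, -0.9908, 0.1336, 0.3593], [-0.9997, 0.0217, 0.0054, 0.0036], [-0.0083, -0.1334, -0.991, 1.6751], [0.0, 0.0, 0.0, 1.0]]}
[[0.0007, -0.9678, -0.2518, 0.0685], [1.0, 0.0006, 0.0006, -0.0006], [-0.0004, -0.2518, 0.9678, -0.1381], [0.0, 0.0, 0.0, 1.0]] 65.68218737549199 320.5038782138525 231.98374829676476 -0.010640604429133536
0.15 [[0.971, 0.238, -0.0], [0.238, -0.971, 0.002], [0.0, -0.002, -1.0]]
```

View pics/top0.png

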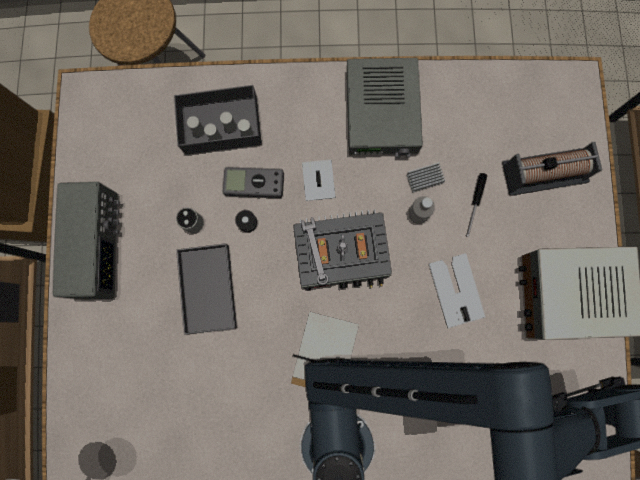

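View pics/scene0.png

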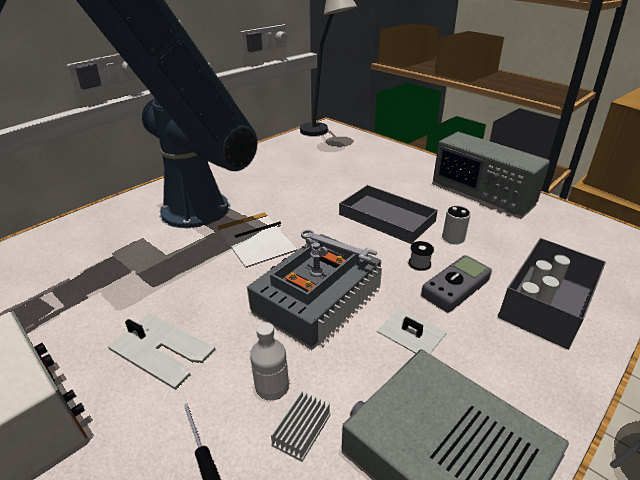

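The top view shows the supply at about (343,246), with its knobs facing the robot. The spanner runs from (309,225) to (322,280), the tray is centred near (207,289), and the bottle is at (423,207). The cover's grip is at (464,314) and its slot mouth near (456,260). The scene view agrees with this layout. Next I'll get coarse positions.

```bash
cat > h.py <<'E'
from rig import *
import cv2,numpy as np
def cam(n):
    s=read_state(); c=capture(n)
    f=240/np.tan(np.radians(c["vertical_fov"]/2))
    c["K"]=np.array([[f,0,c["cx"]],[0,f,c["cy"]],[0,0,1.]])
    if n=="wrist":
        T=np.eye(4);T[:3,:3]=s["tcp_rot"];T[:3,3]=s["position"];c["W"]=T@np.array(c["T_tool_cam"])
    else: c["W"]=np.array(c["world_from_camera"])
    return c
def onplane(c,uv,z):
    uv=np.array(uv,float).reshape(-1,1,2)
    p=cv2.undistortPoints(uv,c["K"],np.array([c["k1"],0,0,0.])).reshape(-1,2)
    d=np.c_[p,np.ones(len(p))]@c["W"][:3,:3].T; o=c["W"][:3,3]
    return o+d*((z-o[2])/d[:,2])[:,None]
def proj(c,P):
    P=np.array(P,float).reshape(-1,3);M=np.linalg.inv(c["W"])
    rv=cv2.Rodrigues(M[:3,:3])[0]
    return cv2.projectPoints(P,rv,M[:3,3],c["K"],np.array([c["k1"],0,0,0.]))[0].reshape(-1,2)
def tool(P):  # world displacement to tool axes, step units, from current TCP
    s=read_state();return np.array(s["tcp_rot"]).T@(np.array(P)-s["position"])/0.3
E
python3 - <<'E'
from h import *
c=cam("top")
for n,uv,z in [("spanner",[(309,225),(322,280)],.117),("stud",[(343,244)],.157),("supply top corners",[(294,223),(382,213),(391,275),(304,288)],.08),
 ("tray",[(179,247),(228,244),(236,328),(186,334)],.04),("grip",[(464,314)],.039),("cover corners",[(430,264),(466,255),(484,318),(448,327)],.009),
 ("slot end",[(461,304)],.009),("bottle",[(427,201)],.16),("bottlebase",[(421,216)],0),("spool",[(246,220)],.05),("capac",[(187,216)],.093),("screwdriver",[(486,176),(467,235)],.01),("blank",[(318,180)],.01)]:
    print(n,np.round(onplane(c,uv,z)[:,:2],3).tolist())
E
```

```text
spanner [[0.628, 0.062], [0.474, 0.029]]
stud [[0.567, -0.03]]
supply top corners [[0.642, 0.107], [0.665, -0.146], [0.487, -0.165], [0.455, 0.081]]
tray [[0.585, 0.449], [0.591, 0.304], [0.346, 0.28], [0.331, 0.426]]
grip [[0.372, -0.377]]
cover corners [[0.522, -0.29], [0.547, -0.399], [0.359, -0.443], [0.336, -0.335]]
slot end [[0.402, -0.377]]
bottle [[0.681, -0.263]]
bottlebase [[0.669, -0.271]]
spool [[0.659, 0.249]]
capac [[0.667, 0.413]]
screwdriver [[0.787, -0.474], [0.607, -0.405]]
blank [[0.784, 0.037]]
```

Emit:
step_arm(
  steps=[
    [0.75,-0.73,-0.1,0,0,0,-1],
    [0.75,-0.73,-0.1,0,0,0,-1],
    [0.75,-0.73,-0.1,0,0,0,-1],
    [0.75,-0.73,-0.1,0,0,0,-1],
    [0.75,-0.73,-0.1,0,0,0,-1],
    [0.75,-0.73,-0.1,0,0,0,-1],
    [0.75,-0.73,-0.1,0,0,0,-1],
    [0.75,-0.73,-0.1,0,0,0,-1],
  ],
)

```text
time_s: 0.87
position: [0.3163, -0.3364, 0.2777]
tcp_rot: [[0.971, 0.24, 0.0], [0.24, -0.971, 0.002], [0.001, -0.002, -1.0]]
force: [-0.5, -0.0, -0.7]
opening: 0.999
grasp_force: 0.0
```

Emit:
step_arm(
  steps=[
    [0.75,-0.73,-0.1,0,0,0,-1],
    [0.75,-0.73,-0.1,0,0,0,-1],
    [0.75,-0.73,-0.1,0,0,0,-1],
    [0.75,-0.73,-0.1,0,0,0,-1],
    [0.75,-0.73,-0.1,0,0,0,-1],
    [0.75,-0.73,-0.1,0,0,0,-1],
    [0.75,-0.73,-0.1,0,0,0,-1],
    [0.75,-0.73,-0.1,0,0,0,-1],
  ],
)

```text
time_s: 1.53
position: [0.4831, -0.0708, 0.3081]
tcp_rot: [[0.971, 0.241, 0.002], [0.241, -0.971, 0.001], [0.002, -0.001, -1.0]]
force: [-0.8, -0.5, 0.0]
opening: 0.996
grasp_force: 0.0
```

Emit:
step_arm(
  steps=[
    [0.3,-0.27,-0.07,0,0,0,-1],
    [0.3,-0.27,-0.07,0,0,0,-1],
    [0.3,-0.27,-0.07,0,0,0,-1],
    [0.3,-0.27,-0.07,0,0,0,-1],
    [0.3,-0.27,-0.07,0,0,0,-1],
    [0.3,-0.27,-0.07,0,0,0,-1],
  ],
)

```text
time_s: 2.03
position: [0.549, 0.0259, 0.328]
tcp_rot: [[0.971, 0.239, -0.002], [0.239, -0.971, -0.0], [-0.002, -0.0, -1.0]]
force: [0.2, 0.8, -1.3]
opening: 1.004
grasp_force: 0.0
```

Run:
```python
from h import *
c=cam("wrist");cv2.imwrite("pics/w1.png",c["image"][:,:,::-1]);np.save("w1.npy",{k:c[k] for k in("K","W","k1")},allow_pickle=True)
s=read_state();print(s["position"],s["joint_positions"])
```

```text
[0.54872978 0.02527339 0.3279521 ] [-9.00477662e+00  1.93933366e+01  8.70689312e+01 -3.25024020e-02
  7.36488451e+01  6.72348900e+01]
```

View pics/w1.png

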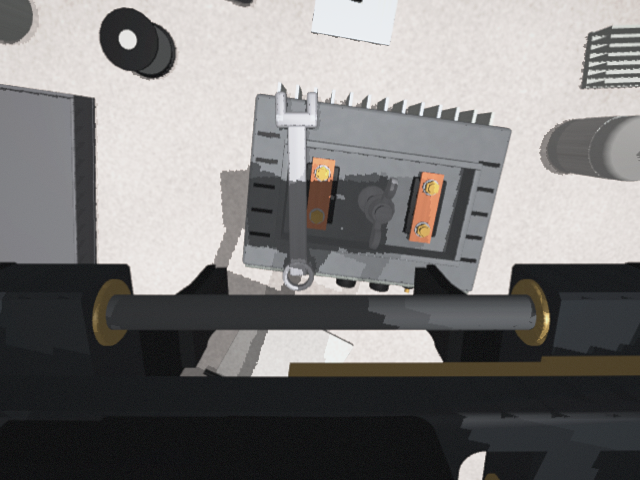

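The spanner's shank runs from about (297,128) to (298,262), the nut and stud are at (376,200), and the case corners are at (257,95), (511,129), (470,290) and (245,262). I'll enlarge this area.

Run:
```python
from h import *
im=cv2.imread("pics/w1.png")[85:295,240:520]
im=cv2.convertScaleAbs(im,alpha=1.8,beta=10)
cv2.imwrite("pics/w1z.png",cv2.resize(im,None,fx=2.8,fy=2.8,interpolation=cv2.INTER_CUBIC))
```

```text
(no output)
```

View pics/w1z.png

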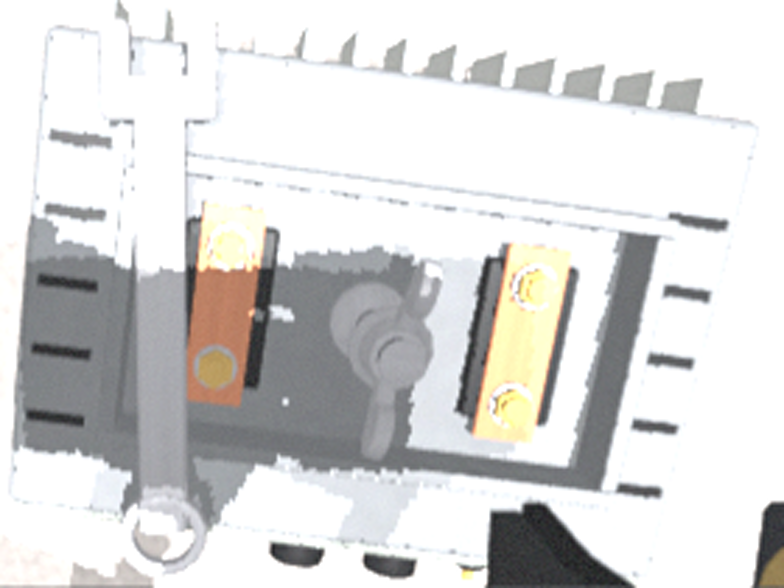

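Run:
```python
from h import *
c=np.load("w1.npy",allow_pickle=True).item()
q=lambda L,z: onplane(c,np.array(L)/2.8+[240,85],z)[:,:2]
a=q([(160,130),(162,480),(160,22),(163,570)],.116)
d=a[0]-a[1];print("shank",a.round(4).tolist(),"mid",((a[2]+a[3])/2).round(4),"yaw",np.degrees(np.arctan2(d[1],d[0])))
print("stud",q([(402,360)],.157),"flange",q([(365,318)],.13))
k=q([(50,28),(755,125),(13,497)],.08);print("case",k.round(4).tolist(),"centre",((k[1]+k[2])/2).round(4))
e=k[0]-k[1];print("supply yaw",np.degrees(np.arctan2(-e[0],e[1])),np.linalg.norm(e),np.linalg.norm(k[0]-k[2]))
w=q([(428,275),(376,450)],.155);print("wing",w,np.degrees(np.arctan2(*(w[0]-w[1])[::-1])),np.linalg.norm(w[0]-w[1]))
p=np.array([*((a[2]+a[3])/2),.1375]);print("tool to spanner",tool(p),p)
```

```text
shank [[0.6132, 0.064], [0.4969, 0.0365], [0.6455, 0.0715], [0.4636, 0.0284]] mid [0.5545 0.05  ] yaw 13.3208108195365
stud [[ 0.56549126 -0.02474234]] flange [[ 0.57163757 -0.01499924]]
case [[0.6374, 0.1114], [0.6661, -0.1405], [0.4638, 0.0909]] centre [ 0.565  -0.0248]
supply yaw 6.508718889660143 0.2534507912426387 0.17476514134147556
wing [[ 0.59192142 -0.02543007]
 [ 0.53570766 -0.02537494]] -0.056189107171483954 0.05621378838090689
tool to spanner [ 0.03956011 -0.07514906  0.63478124] [0.55450973 0.04995041 0.1375    ]
```

Emit:
step_arm(
  steps=[
    [0.04,-0.075,0.3,0,0,0,-1],
    [0.04,-0.075,0.5,0,0,0,-1],
    [0.04,-0.075,0.6,0,0,0,-1],
    [0.04,-0.075,0.6,0,0,0,-0.3],
    [0.04,-0.075,0.6,0,0,0,-0.3],
    [0.04,-0.075,0.62,0,0,0,-0.3],
    [0.04,-0.075,0.636,0,0,0,-0.3],
    [0.04,-0.075,0.636,0,0,0,-0.3],
  ],
)

```text
time_s: 2.75
position: [0.5561, 0.0495, 0.1379]
tcp_rot: [[0.972, 0.237, 0.0], [0.237, -0.972, -0.0], [0.0, 0.0, -1.0]]
force: [0.1, -0.3, -0.3]
opening: 0.715
grasp_force: 0.0
```

Emit:
step_arm(
  steps=[
    [0,0,0.005,0,0,0,-0.3],
    [0,0,0.005,0,0,0,1],
    [0,0,0.005,0,0,0,1],
    [0,0,0.005,0,0,0,1],
    [0,0,0.005,0,0,0,1],
    [0,0,0.005,0,0,0,1],
    [0,0,0.005,0,0,0,1],
    [0,0,0.005,0,0,0,1],
  ],
)

```text
time_s: 3.42
position: [0.556, 0.0507, 0.1363]
tcp_rot: [[0.971, 0.239, 0.0], [0.239, -0.971, -0.0], [0.0, 0.0, -1.0]]
force: [-0.1, -0.2, 0.5]
opening: 0.207
grasp_force: 0.0
```

Emit:
step_arm(
  steps=[
    [0,0,0,0,0,0,1],
    [0,0,0,0,0,0,1],
    [0,0,0,0,0,0,1],
    [0,0,-0.1,0,0,0,1],
    [0,0,-0.2,0,0,0,1],
    [0,0,-0.2,0,0,0,1],
  ],
)

```text
time_s: 3.92
position: [0.5594, 0.0504, 0.2008]
tcp_rot: [[0.971, 0.239, 0.01], [0.239, -0.971, -0.001], [0.009, 0.003, -1.0]]
force: [0.9, -0.3, -0.7]
opening: 0.185
grasp_force: 30.0
```

Run:
```python
from h import *
c=cam("wrist");cv2.imwrite("pics/w2.png",c["image"][:,:,::-1])
c=cam("top");im=c["image"]
# tray corners in the top view: dark blob
g=cv2.cvtColor(im,cv2.COLOR_RGB2GRAY)[235:345,170:245]
m=(cv2.GaussianBlur(g,(3,3),0)<120).astype(np.uint8)
k=max(cv2.findContours(m,0,2)[0],key=cv2.contourArea)
b=cv2.boxPoints(cv2.minAreaRect(k))+[170,235]
P=onplane(c,b,.04)[:,:2];print(P.round(4).tolist(),P.mean(0),[np.linalg.norm(P[i]-P[i-1]).round(4) for i in range(4)])
print(tool([*P.mean(0),.2])*.3, read_state()["opening"],read_state()["grasp_force"])
```

```text
[[0.5882, 0.4589], [0.5958, 0.2724], [0.3006, 0.2547], [0.2914, 0.4372]] [0.44401261 0.3558    ] [np.float64(0.2976), np.float64(0.1866), np.float64(0.2958), np.float64(0.1827)]
[-0.03638502 -0.32328514 -0.00329036] 0.18888013947926652 29.996427297592163
```

View pics/w2.png

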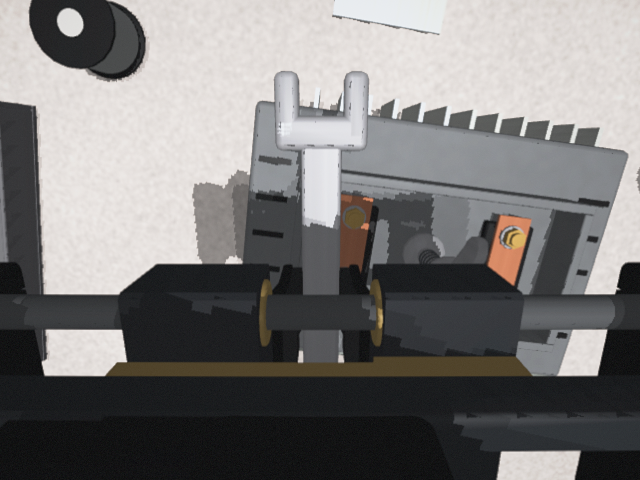

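Emit:
step_arm(
  steps=[
    [-0.06,-0.95,0,0,0,0.18,1],
    [-0.06,-0.95,0,0,0,0.18,1],
    [-0.06,-0.95,0,0,0,0.18,1],
    [-0.06,-0.95,0.0,0,0,0.18,1],
    [-0.06,-0.95,0.1,0,0,0.18,1],
    [-0.06,-1,0.2,0,0,0.18,1],
    [-0.06,-1,0.3,0,0,0.18,1],
    [-0.06,-1,0.3,0,0,0.18,1],
  ],
)

```text
time_s: 4.68
position: [0.4657, 0.3381, 0.1055]
tcp_rot: [[0.995, 0.1, -0.001], [0.1, -0.995, -0.0], [-0.001, 0.0, -1.0]]
force: [0.2, -1.3, -1.1]
opening: 0.191
grasp_force: 30.0
```

Emit:
step_arm(
  steps=[
    [0,-0.09,0.1,0,0,0,1],
    [0,-0.09,0.2,0,0,0,1],
    [0,-0.09,0.24,0,0,0,1],
    [0,-0.09,0.243,0,0,0,1],
    [0,-0.09,0.243,0,0,0,1],
    [0,-0.09,0.243,0,0,0,-0.3],
    [0,-0.09,0.243,0,0,0,-0.3],
    [0,-0.09,0.243,0,0,0,-0.3],
  ],
)

```text
time_s: 5.35
position: [0.4655, 0.3631, 0.0355]
tcp_rot: [[0.995, 0.098, 0.002], [0.098, -0.995, 0.001], [0.002, -0.001, -1.0]]
force: [-0.8, 0.3, 0.1]
opening: 0.337
grasp_force: 0.0
```

Emit:
step_arm(
  steps=[
    [0,0,-0.13,0,0,0,-0.8],
    [0,0,-0.26,0,0,0,-0.8],
    [0,0,-0.4,0,0,-0.15,-0.8],
    [0,0.1,-0.5,0,0,-0.3,-0.8],
    [0,0.2,-0.6,0,0,-0.45,-0.8],
    [0,0.3,-0.7,0,0,-0.6,-0.8],
    [0,0.4,-0.8,0,0,-0.75,-0.8],
    [0,0.53,-0.85,0,0,-0.9,-0.8],
  ],
)

```text
time_s: 6.02
position: [0.4813, 0.2092, 0.2922]
tcp_rot: [[0.691, 0.723, 0.008], [0.723, -0.691, 0.002], [0.007, 0.004, -1.0]]
force: [0.5, -0.1, 0.0]
opening: 0.878
grasp_force: 0.0
```

Emit:
step_arm(
  steps=[
    [-0.65,0.48,-0.05,0,0,-1,-0.8],
    [-0.65,0.48,-0.05,0,0,-1,-0.8],
    [-0.65,0.48,-0.05,0,0,-1,-0.8],
    [-0.65,0.48,-0.05,0,0,-1,-0.8],
    [-0.65,0.48,-0.05,0,0,-1,-0.8],
    [-0.65,0.48,-0.05,0,0,-1,-0.8],
    [-0.65,0.48,-0.05,0,0,-1,-0.8],
    [-0.65,0.48,-0.05,0,0,-1,-0.8],
  ],
)

```text
time_s: 6.68
position: [0.4475, -0.0349, 0.3038]
tcp_rot: [[-0.015, 1.0, 0.003], [1.0, 0.015, -0.003], [-0.003, 0.002, -1.0]]
force: [0.8, 1.0, 0.5]
opening: 0.899
grasp_force: 0.0
```

Emit:
step_arm(
  steps=[
    [-0.83,-0.05,0,0,0,-1,-0.6],
    [-0.83,-0.05,0,0,0,-1,-0.6],
    [-0.83,-0.05,0,0,0,-1,-0.6],
    [-0.83,-0.05,0,0,0,-1,-0.6],
    [-0.83,-0.05,0,0,0,-1,-0.6],
    [-0.83,-0.05,0,0,0,-1,-0.6],
    [-0.83,-0.05,0,0,0,-1,-0.6],
    [-0.83,-0.05,0,0,0,-1,-0.6],
  ],
)

```text
time_s: 7.35
position: [0.4371, -0.2851, 0.3033]
tcp_rot: [[-0.717, 0.697, 0.003], [0.697, 0.717, -0.005], [-0.005, -0.002, -1.0]]
force: [0.6, 0.1, -0.1]
opening: 0.805
grasp_force: 0.0
```

Emit:
step_arm(
  steps=[
    [-0.18,-0.22,0,0,0,-1,-0.6],
    [-0.18,-0.22,0,0,0,-1,-0.6],
    [-0.18,-0.22,0,0,0,-1,-0.6],
    [-0.18,-0.22,0,0,0,-1,-0.6],
    [-0.18,-0.22,0,0,0,-1,-0.6],
    [-0.18,-0.22,0,0,0,-1,-0.6],
    [-0.18,-0.22,0,0,0,-1,-0.6],
    [-0.18,-0.22,0,0,0,-1,-0.6],
  ],
)

```text
time_s: 8.02
position: [0.4298, -0.3635, 0.303]
tcp_rot: [[-1.0, -0.015, 0.0], [-0.015, 1.0, 0.0], [-0.001, 0.0, -1.0]]
force: [-0.2, 0.3, -0.1]
opening: 0.8
grasp_force: 0.0
```

Run:
```python
from h import *
c=cam("wrist");cv2.imwrite("pics/w3.png",c["image"][:,:,::-1]);np.save("w3.npy",{k:c[k] for k in("K","W","k1")},allow_pickle=True)
s=read_state();print(s["position"],s["joint_positions"])
```

```text
[ 0.42976553 -0.36364761  0.30301935] [-5.16203007e+01  2.18947391e+01  8.72597878e+01  2.61867335e-02
  7.08344625e+01 -1.42428526e+02]
```

View pics/w3.png

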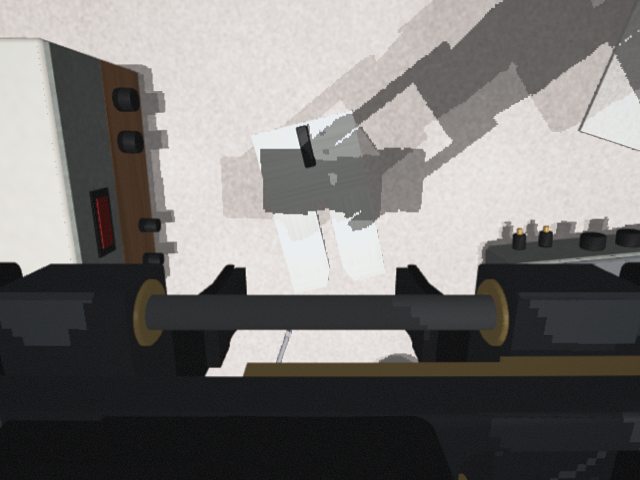

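The bar shows from (300,126) to (311,166). The plate's rear corners are at (253,135) and (348,102), and its front corners at (302,292) and (384,272).

Run:
```python
from h import *
c=np.load("w3.npy",allow_pickle=True).item()
im=cv2.imread("pics/w3.png");m=(im.max(2)<45).astype(np.uint8)[110:180,280:330]
k=max(cv2.findContours(m,0,2)[0],key=cv2.contourArea);r=cv2.minAreaRect(k);b=cv2.boxPoints(r)+[280,110]
print("bar px",b.round(1).tolist())
P=onplane(c,b,.036)[:,:2];print("bar",P.round(4).tolist(),P.mean(0))
Q=onplane(c,[(253,135),(348,102),(384,272),(302,292)],.009)[:,:2];print(Q.round(4).tolist())
for v in(Q[3]-Q[0],Q[2]-Q[1],Q[0]-Q[1]):print(np.degrees(np.arctan2(v[1],v[0])),np.linalg.norm(v))
u=Q[3]-Q[0]+Q[2]-Q[1];u/=np.linalg.norm(u);print("grip from plate",Q[:2].mean(0)+u*.026,Q.mean(0)-u*.0725)
```

```text
bar px [[298.4, 141.6], [308.7, 138.8], [315.7, 164.7], [305.4, 167.5]]
bar [[0.368, -0.3875], [0.3649, -0.3766], [0.3918, -0.3688], [0.395, -0.3799]] [ 0.37991422 -0.37817569]
[[0.3619, -0.4401], [0.325, -0.3344], [0.5233, -0.2831], [0.5516, -0.3843]]
16.39414240963072 0.19770163716618874
14.507419324603951 0.20482844954100085
-70.7594743381584 0.11196538374011582
grip from plate [ 0.36854061 -0.38034446] [ 0.37058309 -0.37978056]
```

Emit:
step_arm(
  steps=[
    [0.1,-0.03,0.1,0,0,-0.13,-0.4],
    [0.197,-0.052,0.2,0,0,-0.267,-0.4],
    [0.197,-0.052,0.33,0,0,-0.267,-0.4],
    [0.197,-0.052,0.46,0,0,-0.267,-0.4],
    [0.197,-0.052,0.58,0,0,-0.267,-0.4],
    [0.197,-0.052,0.7,0,0,-0.267,-0.4],
    [0.197,-0.052,0.78,0,0,-0.267,-0.4],
    [0.197,-0.052,0.78,0,0,-0.267,-0.4],
  ],
)

```text
time_s: 8.73
position: [0.3691, -0.3781, 0.0644]
tcp_rot: [[-0.975, -0.221, -0.005], [-0.222, 0.975, 0.008], [0.003, 0.009, -1.0]]
force: [0.1, 1.1, -0.6]
opening: 0.7
grasp_force: 0.0
```

Run:
```python
from h import *
s=read_state();print(s["position"],s["joint_positions"]);print(tool([.371,-.380,.038]))
```

```text
[ 0.36908476 -0.37808629  0.06444055] [-5.78229724e+01  3.96887071e+01  1.03430215e+02  1.71068302e-02
  3.74438563e+01 -1.60633413e+02]
[-0.00508468 -0.00845617  0.08804485]
```

Emit:
step_arm(
  steps=[
    [-0.003,-0.006,0.06,0,0,0,-0.4],
    [-0.003,-0.006,0.1,0,0,0,-0.4],
    [-0.003,-0.006,0.1,0,0,0,1],
    [-0.003,-0.006,0.1,0,0,0,1],
    [-0.003,-0.006,0.1,0,0,0,1],
    [-0.003,-0.006,0.1,0,0,0,1],
    [-0.003,-0.006,0.1,0,0,0,1],
    [-0.003,-0.006,0.1,0,0,0,1],
  ],
)

```text
time_s: 9.4
position: [0.3723, -0.3832, 0.0395]
tcp_rot: [[-0.975, -0.224, 0.001], [-0.224, 0.975, -0.001], [-0.001, -0.002, -1.0]]
force: [-0.4, -0.6, -0.7]
opening: 0.327
grasp_force: 0.0
```

Emit:
step_arm(
  steps=[
    [0,0,0,0,0,0,1],
    [0,0,0,0,0,0,1],
    [0,0,0,0,0,0,1],
    [0,0,0,0,0,0,1],
    [0,0,0,0,0,0,1],
  ],
)

```text
time_s: 9.82
position: [0.3718, -0.3822, 0.0387]
tcp_rot: [[-0.974, -0.225, -0.001], [-0.225, 0.974, 0.001], [0.001, 0.001, -1.0]]
force: [-0.7, 1.6, 5.5]
opening: 0.132
grasp_force: 29.9
```

Emit:
step_arm(
  steps=[
    [0,0,-0.04,0,0,0,1],
    [0,0,-0.11,0,0,0,1],
    [0,0,-0.2,0,0,0,1],
    [0,0,-0.3,0,0,0,1],
    [0,0,-0.4,0,0,0,1],
    [0,0,-0.5,0,0,0,1],
    [0,0,-0.6,0,0,0,1],
    [0,0,-0.65,0,0,0,1],
  ],
)

```text
time_s: 10.48
position: [0.3728, -0.3841, 0.2367]
tcp_rot: [[-0.975, -0.223, 0.003], [-0.223, 0.975, -0.005], [-0.002, -0.005, -1.0]]
force: [1.0, -0.1, -3.2]
opening: 0.131
grasp_force: 29.9
```

Run:
```python
from h import *
c=cam("scene");im=c["image"][:,:,::-1];s=read_state();print(s["position"],s["joint_positions"],s["force"],s["moment"],s["grasp_force"])
p=proj(c,[s["position"]])[0];print(p)
x,y=int(p[0]),int(p[1]);x0=max(0,x-130);y0=max(0,y-110)
cv2.imwrite("pics/s4.png",cv2.resize(im[y0:y0+230,x0:x0+300],None,fx=2.5,fy=2.5));print(x0,y0)
```

```text
[ 0.37352444 -0.38510649  0.23842501] [-5.78128640e+01  2.38991076e+01  9.57461641e+01 -5.30143962e-03
  5.98060030e+01 -1.60718374e+02] [ 0.52927585 -1.41782229 -0.56850404] [-0.03842751 -0.12456381 -0.06488432] 29.91295793093741
[102.6703156  246.91805545]
0 136
```

View pics/s4.png

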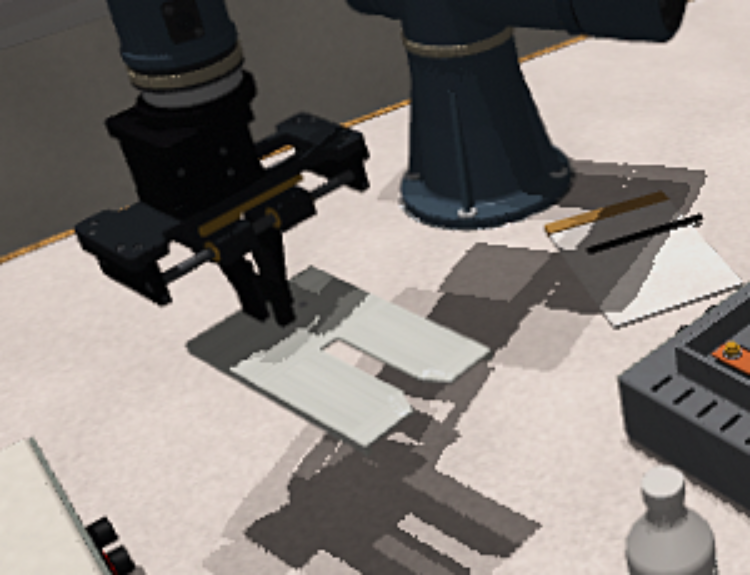

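The cover is lifted and looks nearly level. Its front corners are at (370,445) and (490,352) in the crop, and its rear corners at (190,348) and (312,266). I'll compare these with where a level cover should project.

Run:
```python
from h import *
c=cam("scene");s=read_state();R=np.array(s["tcp_rot"]);p=np.array(s["position"])
px=np.array([(370,445),(490,352),(190,348),(312,266)])/2.5+[0,136]
# cover axes: x=-tool x, z=-tool z ; order front right(-y), front left(+y), rear right, rear left
Rc=np.c_[-R[:,0],R[:,1],-R[:,2]]; g=p+R[:,2]*.006
C=np.array([(171,-58),(171,58),(-26,-58),(-26,58)])/1000.
L=np.c_[C,np.full(4,-.024)]
print("dpx",(px-proj(c,g+L@Rc.T)).round(1).tolist())
ok,rv,t=cv2.solvePnP(L,px,c["K"],np.array([c["k1"],0,0,0.]));Q=c["W"][:3,:3]@cv2.Rodrigues(rv)[0]
print("pitch down",np.degrees(np.arcsin(-Q[2,0])),"roll",np.degrees(np.arcsin(Q[2,1])),"yaw",np.degrees(np.arctan2(Q[1,0],Q[0,0])),"tool",np.degrees(np.arctan2(Rc[1,0],Rc[0,0])))
print("grip err",(c["W"]@np.r_[t.ravel(),1])[:3]-g)
```

```text
dpx [[4.4, 0.9], [1.3, 2.4], [3.1, 2.7], [0.9, 0.9]]
pitch down 1.3460143237264555 roll 0.14660461553248336 yaw 14.247524356725036 tool 12.91017027462565
grip err [-0.01452655  0.00601149 -0.01598735]
```

Emit:
step_arm(
  steps=[
    [-0.03,0.05,-0.08,0,0,0.05,1],
    [-0.07,0.13,-0.12,0,0,0.15,1],
    [-0.12,0.22,-0.12,0,0,0.27,1],
    [-0.17,0.31,-0.12,0,0,0.4,1],
    [-0.22,0.4,-0.12,0,0,0.53,1],
    [-0.28,0.5,-0.12,0,0,0.66,1],
    [-0.34,0.6,-0.12,0,0,0.79,1],
    [-0.4,0.7,-0.12,0,0,0.9,1],
  ],
)

```text
time_s: 11.25
position: [0.4412, -0.1492, 0.2674]
tcp_rot: [[-0.884, 0.468, -0.003], [0.468, 0.884, 0.002], [0.004, 0.001, -1.0]]
force: [0.0, -0.3, -2.1]
opening: 0.136
grasp_force: 30.0
```

Emit:
step_arm(
  steps=[
    [0.02,0.1,0,0,0,0.15,1],
    [0.04,0.19,0,0,0,0.3,1],
    [0.06,0.28,0,0,0,0.45,1],
    [0.08,0.37,0,0,0,0.59,1],
    [0.1,0.46,0,0,0,0.72,1],
    [0.12,0.55,0,0,0,0.84,1],
    [0.15,0.64,0,0,0,0.93,1],
    [0.15,0.64,0,0,0,0.95,1],
  ],
)

```text
time_s: 11.92
position: [0.4902, 0.0442, 0.2673]
tcp_rot: [[-0.337, 0.941, -0.004], [0.941, 0.337, 0.004], [0.005, -0.002, -1.0]]
force: [-0.4, -0.1, -1.7]
opening: 0.133
grasp_force: 30.0
```

Emit:
step_arm(
  steps=[
    [0.07,0.05,0,0,0,0.05,1],
    [0.15,0.12,0,0,0,0.12,1],
    [0.23,0.18,0,0,0,0.2,1],
    [0.31,0.25,0,0,0,0.26,1],
    [0.37,0.3,0,0,0,0.293,1],
    [0.41,0.325,0,0,0,0.293,1],
    [0.41,0.325,0,0,0,0.293,1],
    [0.41,0.325,0,0,0,0.293,1],
  ],
)

```text
time_s: 12.58
position: [0.5404, 0.1881, 0.2679]
tcp_rot: [[-0.115, 0.993, -0.003], [0.993, 0.115, -0.001], [-0.001, -0.003, -1.0]]
force: [0.1, -0.2, -2.3]
opening: 0.131
grasp_force: 30.0
```

Run:
```python
from h import *
s=read_state();R=np.array(s["tcp_rot"]);print(s["position"],np.degrees(np.arctan2(R[1,0],R[0,0])),s["joint_positions"][5]);print(tool([.5403,.193,.153])*.3)
```

```text
[0.54041984 0.18808679 0.26794016] 96.59949401490042 1.447332125408857
[0.00499582 0.0008449  0.11493356]
```

Emit:
step_arm(
  steps=[
    [0.01,0,0.06,0,0,0,1],
    [0.015,0,0.15,0,0,0,1],
    [0.015,0,0.25,0,0,0,1],
    [0.015,0.0,0.33,0,0,0,1],
    [0.015,0.0,0.38,0,0,0,1],
    [0.015,0.0,0.38,0,0,0,1],
    [0.015,0.0,0.38,0,0,0,1],
  ],
)

```text
time_s: 13.17
position: [0.5401, 0.1913, 0.1548]
tcp_rot: [[-0.112, 0.994, -0.003], [0.994, 0.112, -0.001], [-0.001, -0.003, -1.0]]
force: [0.2, -0.6, -2.3]
opening: 0.134
grasp_force: 30.0
```

Run:
```python
from h import *
c=cam("scene");im=c["image"][:,:,::-1];s=read_state();print(s["position"],s["force"])
cv2.imwrite("pics/s5f.png",im)
cv2.imwrite("pics/s5.png",cv2.resize(cv2.convertScaleAbs(im[180:350,240:470],alpha=1.3),None,fx=3.4,fy=3.4,interpolation=cv2.INTER_CUBIC))
R=np.array(s["tcp_rot"]);p=np.array(s["position"])
Rc=np.c_[-R[:,0],-R[:,1],-R[:,2]];Rc[:,1]=np.cross(Rc[:,2],Rc[:,0]); g=p+R[:,2]*.0057
L=np.array([(171,-58),(171,58),(-26,-58),(-26,58)])/1000.;L=np.c_[L,np.full(4,-.024)]
print(((proj(c,g+L@Rc.T)-[240,180])*3.4).round(0).tolist())
S=np.array([.565,-.0248])
print("stud top/ nut under",((proj(c,[[*S,.157],[*S,.129],[*S,.11]])-[240,180])*3.4).round(0).tolist())
```

```text
[0.54111931 0.19174961 0.15594316] [ 0.98374031 -0.71964589 -2.11524039]
[[236.0, 191.0], [376.0, 254.0], [400.0, 75.0], [532.0, 125.0]]
stud top/ nut under [[258.0, 216.0], [259.0, 252.0], [259.0, 275.0]]
```

View pics/s5.png

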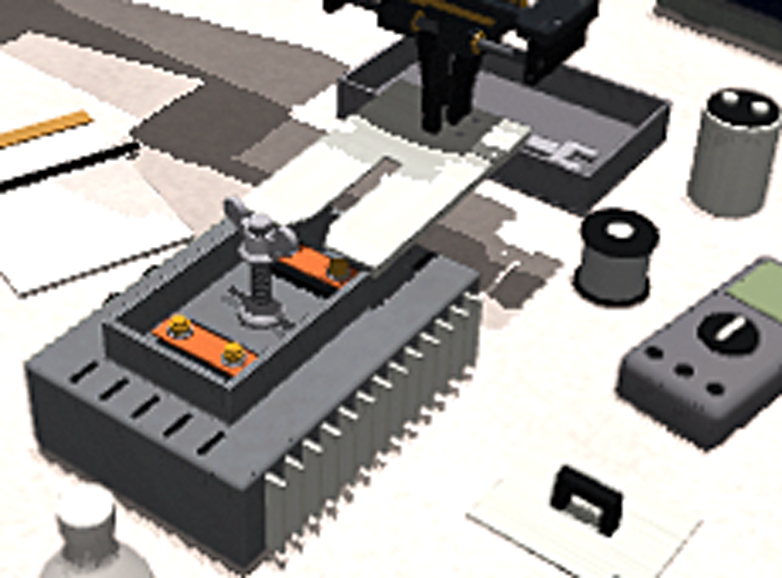

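Emit:
step_arm(
  steps=[
    [0,0,0.006,0,-0.029,0,1],
    [0,0,0.006,0,-0.029,0,1],
    [-0.04,0,0.006,0,-0.029,0,1],
    [-0.08,0,0.006,0,-0.029,0,1],
    [-0.12,0,0.006,0,-0.029,0,1],
    [-0.16,0,0.006,0,-0.029,0,1],
    [-0.2,0,0.006,0,-0.029,0,1],
    [-0.2,0,0.006,0,-0.029,0,1],
  ],
)

```text
time_s: 13.88
position: [0.5483, 0.1302, 0.1539]
tcp_rot: [[-0.11, 0.994, 0.003], [0.994, 0.11, -0.024], [-0.024, 0.0, -1.0]]
force: [0.2, 0.3, -2.0]
opening: 0.132
grasp_force: 30.0
```

Run:
```python
from h import *
s=read_state();R=np.array(s["tcp_rot"]);print(s["position"],s["force"],R.round(4).tolist());print(tool([.5566,.0487,.152]))
```

```text
[0.54827592 0.13024734 0.15388662] [ 0.19677235  0.31274849 -2.03923365] [[-0.1102, 0.9939, 0.0028], [0.9936, 0.1102, -0.0235], [-0.0237, 0.0002, -0.9997]]
[-0.27300116 -0.00237811  0.01275493]
```

Emit:
step_arm(
  steps=[
    [-0.03,-0.002,0.006,0,0,0,1],
    [-0.06,-0.002,0.009,0,0,0,1],
    [-0.1,-0.002,0.01,0,0,0,1],
    [-0.14,-0.002,0.011,0,0,0,1],
    [-0.18,-0.002,0.012,0,0,0,1],
    [-0.22,-0.002,0.012,0,0,0,1],
    [-0.25,-0.002,0.012,0,0,0,1],
    [-0.25,-0.002,0.012,0,0,0,1],
  ],
)

```text
time_s: 14.55
position: [0.5562, 0.0564, 0.152]
tcp_rot: [[-0.111, 0.994, 0.003], [0.994, 0.111, -0.023], [-0.023, 0.001, -1.0]]
force: [-0.5, -0.4, -2.0]
opening: 0.136
grasp_force: 30.0
```

Run:
```python
from h import *
c=cam("scene");im=c["image"][:,:,::-1];s=read_state();print(s["position"],s["force"])
cv2.imwrite("pics/s6.png",cv2.resize(cv2.convertScaleAbs(im[190:340,240:420],alpha=1.0),None,fx=4,fy=4,interpolation=cv2.INTER_CUBIC))
print(tool([.5566,.0487,.152]))
```

```text
[0.55591067 0.05744539 0.15196782] [-0.30144303  0.51060544 -2.25460657]
[-0.02922118 -0.00095101  0.00055477]
```

View pics/s6.png

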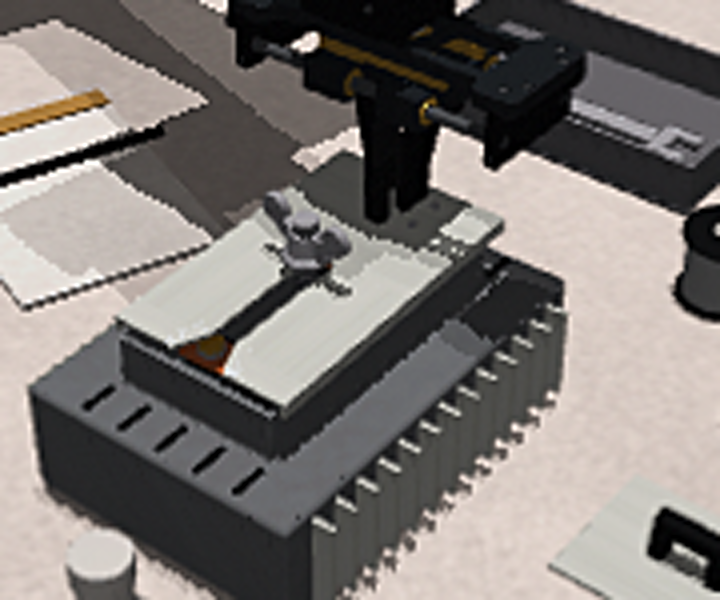

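The cover is under the nut with the stud in its slot, and there's no contact force. I'll slide it gently on until the slot's end touches the stud.

Emit:
step_arm(
  steps=[
    [-0.012,0,0,0,0,0,1],
    [-0.024,0,0,0,0,0,1],
    [-0.029,0,0,0,0,0,1],
    [-0.029,0,0,0,0,0,1],
    [-0.029,0,0,0,0,0,1],
  ],
)

```text
time_s: 15.02
position: [0.5565, 0.0502, 0.1521]
tcp_rot: [[-0.113, 0.994, 0.003], [0.993, 0.113, -0.022], [-0.023, -0.0, -1.0]]
force: [-0.2, 0.3, -2.0]
opening: 0.133
grasp_force: 30.0
```

Emit:
step_arm(
  steps=[
    [-0.004,0,0,0,0,0,1],
    [-0.008,0,0,0,0,0,1],
    [-0.008,0,0,0,0,0,1],
    [-0.008,0,0,0,0,0,1],
  ],
)

```text
time_s: 15.35
position: [0.5568, 0.0476, 0.1521]
tcp_rot: [[-0.113, 0.994, 0.003], [0.993, 0.113, -0.023], [-0.023, 0.0, -1.0]]
force: [0.5, 0.5, -2.6]
opening: 0.134
grasp_force: 30.0
```

Emit:
step_arm(
  steps=[
    [-0.004,0,0,0,0,0,1],
    [-0.008,0,0,0,0,0,1],
    [-0.008,0,0,0,0,0,1],
    [-0.008,0,0,0,0,0,1],
  ],
)

```text
time_s: 15.68
position: [0.5569, 0.0461, 0.1523]
tcp_rot: [[-0.112, 0.994, 0.002], [0.993, 0.113, -0.021], [-0.021, 0.0, -1.0]]
force: [0.6, 5.4, -0.9]
opening: 0.129
grasp_force: 30.0
```

Emit:
step_arm(
  steps=[
    [0.006,0,0,0,0,0,1],
    [0.012,0,0.004,0,0,0,1],
    [0.012,0,0.01,0,0,0,1],
    [0.012,0,0.016,0,0,0,1],
    [0.012,0,0.02,0,0,0,1],
    [0.012,0,0.02,0,0,0,1],
  ],
)

```text
time_s: 16.18
position: [0.5566, 0.0484, 0.1457]
tcp_rot: [[-0.113, 0.994, 0.002], [0.993, 0.113, -0.023], [-0.023, -0.001, -1.0]]
force: [0.7, -0.0, -2.3]
opening: 0.135
grasp_force: 30.0
```

Emit:
step_arm(
  steps=[
    [0,0,0.004,0,0,0,1],
    [0,0,0.008,0,0,0,1],
    [0,0,0.012,0,0,0,1],
    [0,0,0.012,0,0,0,1],
  ],
)

```text
time_s: 16.52
position: [0.5569, 0.0485, 0.1428]
tcp_rot: [[-0.113, 0.994, 0.003], [0.993, 0.113, -0.023], [-0.023, 0.001, -1.0]]
force: [-0.5, 0.3, 1.4]
opening: 0.134
grasp_force: 30.0
```

Emit:
step_arm(
  steps=[
    [0,0,0.003,0,0,0,1],
    [0,0,0.003,0,0,0,1],
    [0,0,0.003,0,0,0,0.3],
    [0,0,0.003,0,0,0,0.3],
    [0,0,0.003,0,0,0,0.3],
    [0,0,0.0,0,0,0,0.3],
  ],
)

```text
time_s: 17.02
position: [0.5567, 0.0485, 0.1423]
tcp_rot: [[-0.113, 0.994, 0.002], [0.993, 0.113, -0.023], [-0.023, -0.0, -1.0]]
force: [0.3, -0.5, -0.3]
opening: 0.316
grasp_force: 0.0
```

Emit:
step_arm(
  steps=[
    [0,0,-0.06,0,0,0,0.3],
    [0,0,-0.15,0,0,0,0.6],
    [0,0,-0.28,0,0,0,1],
    [0,0,-0.28,0,0,0,1],
    [-0.08,0,-0.28,0,0.029,0,1],
    [-0.1,0,-0.28,0,0.029,0,1],
    [-0.1,0,-0.28,0,0.029,0,1],
  ],
)

```text
time_s: 17.6
position: [0.5603, 0.0191, 0.2272]
tcp_rot: [[-0.11, 0.994, 0.001], [0.994, 0.11, -0.001], [-0.001, 0.001, -1.0]]
force: [-0.3, 1.0, 0.1]
opening: 0.024
grasp_force: 0.0
```

Run:
```python
from h import *
c=cam("scene");im=c["image"][:,:,::-1];s=read_state();print(s["position"],np.round(s["tcp_rot"],3).tolist())
cv2.imwrite("pics/s7.png",cv2.resize(im[190:340,240:420],None,fx=4,fy=4,interpolation=cv2.INTER_CUBIC))
y=np.array([-.1132,.9936,0]);x=np.array([.9936,.1132,0]);S=np.array([.565,-.0248,.11])
P=[S-y*.097-x*.058,S-y*.097+x*.058,S+y*.1+x*.058,S+y*.1-x*.058]
print("seated corners px",((proj(c,np.array(P)+[0,0,.003])-[240,190])*4).round().tolist(),"studtop",((proj(c,[S+[0,0,.047]])-[240,190])*4).round().tolist())
```

```text
[0.55973104 0.0201204  0.22675442] [[-0.111, 0.994, -0.001], [0.994, 0.111, 0.0], [0.0, -0.001, -1.0]]
seated corners px [[105.0, 327.0], [275.0, 418.0], [495.0, 232.0], [333.0, 163.0]] studtop [[304.0, 214.0]]
```

View pics/s7.png

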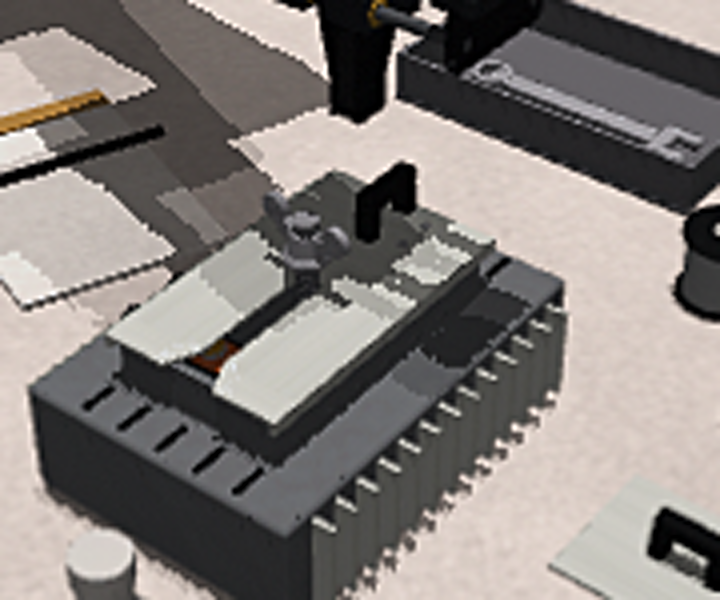

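The cover is seated; its corners at (108,332), (270,422) and (493,243) are close to the prediction. The spanner is in the tray and the wings lie along world x. Next I'll lower the closed fingers beside the stud on its grip side.

Emit:
step_arm(
  steps=[
    [-0.05,0,0,0,0,0,1],
    [-0.05,0,0.05,0,0,0,1],
    [-0.05,0,0.13,0,0,0,1],
    [-0.05,0,0.206,0,0,0,1],
    [-0.05,0,0.206,0,0,0,1],
    [-0.05,0,0.206,0,0,0,1],
  ],
)

```text
time_s: 18.15
position: [0.5603, 0.0066, 0.1639]
tcp_rot: [[-0.113, 0.994, -0.004], [0.994, 0.113, 0.001], [0.001, -0.004, -1.0]]
force: [0.5, 0.6, -0.6]
opening: 0.008
grasp_force: 0.0
```

Emit:
step_arm(
  steps=[
    [-0.008,0.04,0,0,0,0,1],
    [-0.029,0.075,0,0,0,0,1],
    [-0.062,0.096,0,0,0,0,1],
    [-0.1,0.104,0.002,0,0,0,1],
    [-0.138,0.096,0.004,0,0,0,1],
    [-0.171,0.075,0.006,0,0,0,1],
    [-0.195,0.04,0.008,0,0,0,1],
    [-0.204,0,0.01,0,0,0,1],
  ],
)

```text
time_s: 18.82
position: [0.5686, -0.057, 0.1626]
tcp_rot: [[-0.111, 0.994, 0.003], [0.994, 0.111, -0.001], [-0.001, 0.003, -1.0]]
force: [3.7, 0.6, -0.0]
opening: 0.007
grasp_force: 1.0
```

Emit:
step_arm(
  steps=[
    [0.008,-0.04,0.002,0,0,0,1],
    [0.029,-0.073,0.004,0,0,0,1],
    [0.062,-0.094,0.006,0,0,0,1],
    [0.1,-0.102,0.008,0,0,0,1],
    [0.138,-0.094,0.01,0,0,0,1],
    [0.171,-0.073,0.012,0,0,0,1],
    [0.195,-0.038,0.014,0,0,0,1],
    [0.204,0,0.016,0,0,0,1],
  ],
)

```text
time_s: 19.48
position: [0.5611, 0.008, 0.1572]
tcp_rot: [[-0.115, 0.993, -0.003], [0.993, 0.115, 0.001], [0.001, -0.003, -1.0]]
force: [-1.9, -1.5, -0.8]
opening: 0.003
grasp_force: 0.9
```

Run:
```python
from h import *
c=cam("scene");im=c["image"][:,:,::-1];s=read_state();print(s["position"],s["force"],s["moment"])
cv2.imwrite("pics/s8.png",cv2.resize(im[200:300,270:400],None,fx=6,fy=6,interpolation=cv2.INTER_CUBIC))
```

```text
[0.56435326 0.00807994 0.15731984] [ 0.29800075  0.90239673 -0.90138234] [0.14250545 0.00100639 0.05986314]
```

View pics/s8.png

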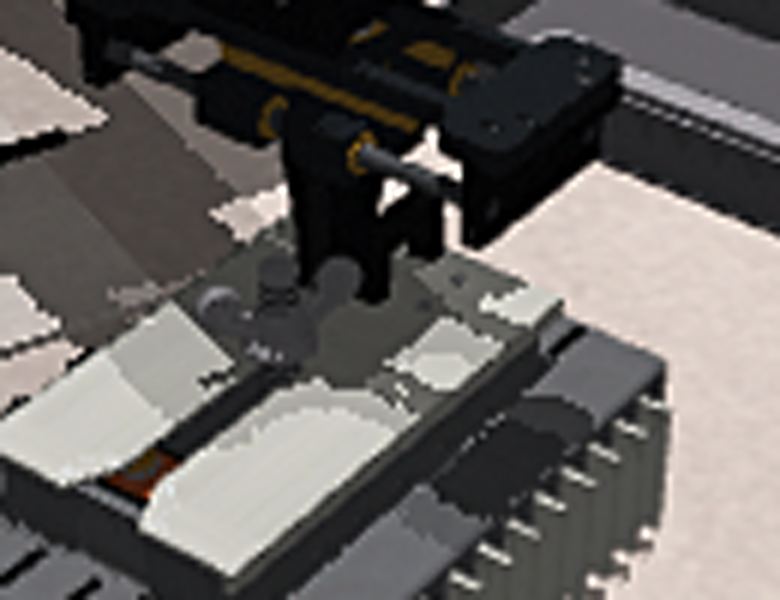

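The nut is turning and has come down: wing tips are at (220,300) and (340,275), and the finger is behind the right-hand wing. I'll carry on round.

Emit:
step_arm(
  steps=[
    [-0.008,0.04,0.002,0,0,0,1],
    [-0.029,0.073,0.004,0,0,0,1],
    [-0.062,0.094,0.006,0,0,0,1],
    [-0.1,0.102,0.008,0,0,0,1],
    [-0.138,0.094,0.01,0,0,0,1],
    [-0.171,0.073,0.012,0,0,0,1],
    [-0.195,0.038,0.014,0,0,0,1],
    [-0.204,0,0.015,0,0,0,1],
  ],
)

```text
time_s: 20.2
position: [0.5688, -0.0572, 0.1533]
tcp_rot: [[-0.111, 0.994, 0.003], [0.994, 0.111, -0.001], [-0.001, 0.003, -1.0]]
force: [1.5, 0.7, 0.2]
opening: 0.005
grasp_force: 1.0
```

Emit:
step_arm(
  steps=[
    [0.008,-0.04,0.001,0,0,0,1],
    [0.029,-0.073,0.002,0,0,0,1],
    [0.029,-0.073,0.002,0,0,0,1],
  ],
)

```text
time_s: 20.45
position: [0.542, -0.0492, 0.1524]
tcp_rot: [[-0.112, 0.994, -0.004], [0.994, 0.112, 0.001], [0.001, -0.004, -1.0]]
force: [0.3, 0.5, -0.5]
opening: 0.003
grasp_force: 0.0
```

Emit:
step_arm(
  steps=[
    [0.016,-0.012,0,0,0,0,1],
    [0.033,-0.022,0.001,0,0,0,1],
    [0.033,-0.022,0.001,0,0,0,1],
  ],
)

```text
time_s: 20.7
position: [0.5379, -0.0397, 0.1524]
tcp_rot: [[-0.113, 0.994, 0.001], [0.994, 0.113, -0.0], [-0.001, 0.001, -1.0]]
force: [0.0, -0.6, 1.0]
opening: 0.006
grasp_force: 0.6
```

Emit:
step_arm(
  steps=[
    [0.02,-0.006,0,0,0,0,1],
    [0.039,-0.008,0,0,0,0,1],
    [0.039,-0.008,0,0,0,0,1],
  ],
)

```text
time_s: 20.95
position: [0.5338, -0.0272, 0.1521]
tcp_rot: [[-0.114, 0.993, -0.001], [0.993, 0.114, 0.001], [0.001, -0.001, -1.0]]
force: [0.3, -0.4, 0.3]
opening: 0.003
grasp_force: 0.3
```

Emit:
step_arm(
  steps=[
    [0.02,0.004,0,0,0,0,1],
    [0.039,0.008,0,0,0,0,1],
    [0.039,0.008,0,0,0,0,1],
  ],
)

```text
time_s: 21.2
position: [0.5351, -0.0151, 0.152]
tcp_rot: [[-0.114, 0.993, -0.001], [0.993, 0.114, 0.001], [0.001, -0.001, -1.0]]
force: [-0.0, 0.2, 0.9]
opening: 0.005
grasp_force: 0.1
```

Emit:
step_arm(
  steps=[
    [0.016,0.01,0,0,0,0,1],
    [0.033,0.022,0,0,0,0,1],
    [0.033,0.022,0,0,0,0,1],
  ],
)

```text
time_s: 21.45
position: [0.541, -0.0047, 0.152]
tcp_rot: [[-0.114, 0.994, -0.001], [0.994, 0.114, 0.001], [0.001, -0.0, -1.0]]
force: [0.2, 0.7, -0.3]
opening: 0.004
grasp_force: 0.2
```

Emit:
step_arm(
  steps=[
    [0.012,0.016,0,0,0,0,1],
    [0.022,0.033,0,0,0,0,1],
    [0.028,0.052,0,0,0,0,1],
    [0.03,0.072,0,0,0,0,1],
    [0.03,0.072,0,0,0,0,1],
  ],
)

```text
time_s: 21.87
position: [0.5605, 0.0059, 0.1516]
tcp_rot: [[-0.113, 0.994, -0.004], [0.994, 0.113, 0.001], [0.001, -0.004, -1.0]]
force: [-4.1, -0.6, 0.4]
opening: 0.002
grasp_force: 1.7
```

Emit:
step_arm(
  steps=[
    [-0.004,0.02,0,0,0,0,1],
    [-0.008,0.04,0,0,0,0,1],
    [-0.016,0.057,0,0,0,0,1],
    [-0.016,0.057,0,0,0,0,1],
  ],
)

```text
time_s: 22.2
position: [0.5706, 0.0045, 0.1501]
tcp_rot: [[-0.113, 0.993, -0.021], [0.994, 0.113, 0.004], [0.007, -0.021, -1.0]]
force: [-14.6, 2.9, 5.0]
opening: 0.01
grasp_force: 5.9
```

Emit:
step_arm(
  steps=[
    [0.008,-0.04,0,0,0,0,1],
    [0.014,-0.055,0,0,0,0,1],
    [0.014,-0.055,0,0,0,0,1],
    [0.014,-0.055,-0.1,0,0,0,1],
    [0.014,-0.055,-0.2,0,0,0,1],
    [0.014,-0.055,-0.4,0,0,0,1],
    [0.014,-0.055,-0.5,0,0,0,1],
    [0.014,-0.055,-0.5,0,0,0,1],
  ],
)

```text
time_s: 22.87
position: [0.5677, 0.0042, 0.3108]
tcp_rot: [[-0.113, 0.993, 0.019], [0.994, 0.113, -0.003], [-0.005, 0.018, -1.0]]
force: [0.7, 0.5, -0.0]
opening: 0.008
grasp_force: 0.0
```

Run:
```python
from h import *
c=cam("scene");im=c["image"];s=read_state();print(s["position"],s["force"],s["time_s"])
# cover seated check: bright plate outline and right/front corners against prediction; bystanders vs first picture
a=cv2.imread("pics/scene0.png");b=im[:,:,::-1]
for n,(x0,y0,x1,y1) in dict(bottle=(250,320,290,400),spool=(405,238,436,272),cap=(440,203,472,245),blank=(375,308,447,352),driver=(180,400,222,480)).items():
    d=cv2.phaseCorrelate(*[cv2.cvtColor(i[y0:y1,x0:x1],cv2.COLOR_BGR2GRAY).astype(float) for i in(a,b)]);print(n,np.round(d[0],2))
for n in("s7",):
    o=cv2.imread("pics/s7.png");o=cv2.resize(o,(180,150),interpolation=cv2.INTER_AREA)
    for nm,(x0,y0,x1,y1) in dict(frontcorner=(20,70,80,110),rearcorner=(100,50,130,70),bar=(85,38,108,62)).items():
        d=cv2.phaseCorrelate(*[cv2.cvtColor(i[y0:y1,x0:x1],cv2.COLOR_BGR2GRAY).astype(float) for i in(o,np.ascontiguousarray(b[190:340,240:420]))]);print(nm,np.round(d[0],2))
S=[.565,-.0248];print("stud top px",proj(c,[[*S,.157]]),"wing top final",proj(c,[[*S,.144]]))
g=cv2.cvtColor(im,cv2.COLOR_RGB2GRAY);print(g[228:270:2,296:340:2])
```

```text
[0.56689293 0.00424533 0.30911754] [ 0.43524962 -0.10253501  1.40839709] 22.9167
bottle [-0.02 -0.  ]
spool [ 0.01 -0.01]
cap [-0.01  0.5 ]
blank [-0.    0.51]
driver [0.49 0.01]
frontcorner [-0.04  0.17]
rearcorner [0.01 0.34]
bar [-0.11  0.2 ]
stud top px [[315.99323978 243.44234358]] wing top final [[316.0627979  248.38350925]]
[[ 91 213 213 205 202 205 206 204 205 216 209 209 209 211 212 211 212 212
  212 214 212 214]
 [103  94 215 206 196 203 205 205 208 212 207 203 205 207 212 211 207 214
  214 217 216 224]
 [104  99  92  84 204 205 206 204 207 209 210 214 214 212 211 218 216 212
  214 223 238   0]
 [101 103 104  95 208 206 200 207 215 212 212 213 150  80 214  81 122 225
  227  84   0   4]
 [103 100  99  95 214 205 208 205 203 218 132  93 102 101 101 100  99  97
    0   0   8   5]
 [104 101  99 103  89 211 200 208 217  82  59  66 104 103 103 104 107   0
    4   4   5   3]
 [101 103  99  99  99  94 216 216  49  63  69  68  68  65 102 102 116   3
    6   3  10   0]
 [ 96 100  99  98 103  99  52  59 105 109  60  72  70  68  65 104 113   3
    6   5 120  17]
 [101  98  98 102  99  
[... 486 characters left out ...]
1  27  53  53  53  54  55  53
   67  67  68  65]
 [167 166 168 182  59  46  58  56  68 129 116 138  69  50  52  58  59  70
   68  68  62  80]
 [167 168 171 174 180 187 116  52  65  73  75  71  65  53  70  67  67  67
   66  64 197 175]
 [171 169 174  35  44  46  49  48  86  69  71  68  66 133  59  63  66  66
   64  77  50  56]
 [168 169 169 177 182 184 188  86 127 125 137 125 116 113 182 185  74  56
   80  89 221  96]
 [169 168 166 168 168 175  55  27  29  31  55 110 183 171 169 166 172 219
  210 104 100  92]
 [167 167 166 169 181  38  31  32  24 113 174 170 169 168 166 167 209 204
  203 202 207 216]
 [168 166 172 118  22  32  31  33 189 173 166 167 167 167 171 167 205 204
  201 196 199 204]]
```

```bash
python3 -c "
from rig import *
print(hand_in())"
```

```text
the job is handed in; nothing more can be done
None
```

I handed the job in after 23 s of robot time, but the judge's verdict wasn't shown. The spanner lies in the tray, the cover is seated on the frame over the stud, the wing nut is turned down until it resisted at about 15 N, and the last picture shows no bystander moved.

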